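Assemble a microwave digestion vessel in the vessel rack

ROBOT

A 6-joint arm with a two-finger parallel gripper is mounted at the origin on the work surface. World frame = base frame: x ahead of the robot, y to its left, z up, the work surface at z = 0. Lengths are in m, angles in rad, forces in N, time in s.
With the tool pointing down it reaches from about 0.325 to 0.75 m from the base axis. Payload 7.6 kg.
Tool frame: the origin (TCP) lies midway between the tips of the shut fingers; the grasp point (between the pads) lies 19 mm behind it; z points along the fingers, y is the direction in which the jaws open and shut (so a half turn about z gives the same grasp; the last joint's range is limited). The gripper opens to 85 mm and grips with 20 to 120 N. Pads are 22 mm wide; open, the fingers measure 114 mm over their backs; the gripper's body (76 mm by 85 mm) begins 54 mm behind the grasp point. The pads swing forward as they close: fully open they stand 13 mm farther back than shut.
Start: joints at [-1.224, 0.052, 1.401, -0, 1.689, -0.07], TCP at [0.213, -0.48, 0.231] pointing down, gripper open.
Joint ranges: [-2.9, 2.9], [-0.91, 2.17], [0.12, 2.37], [-1.06, 4.2], [0.26, 2.73], [-2.93, 2.93]. Speed limits (rad/s): [2.57, 2.57, 3.01, 3.14, 3.14, 3.14].

INTERFACE

Orientations are given as a unit quaternion [w, x, y, z].
In Python, from plant import bot, viewer, job gives the robot as it stands.
- The arm moves only by the tool apply_moves, never from a script. Its argument "moves" is a list of rows, each a list of 7 numbers: the shift along the tool's x, y, z in m, then the turn, a rotation vector about the tool's x, y, z in rad, then the opening, from 0 (shut) to 1 (fully open). In form: [[tx, ty, tz, ax, ay, az, fingers], ...]. A call has 1 to 5 rows; each row is the pose to reach, as a shift and turn from the pose commanded when the call began, along the tool's axes at that moment; what a row does not reach only later rows make up. A row lasts 1/10 s, in which the tool goes at most 50 mm and 8.59 degrees, less where a joint would pass 70% of its speed; a pose out of reach is approached as far as the arm can. A call with a gripper value outside its range is refused whole. The fingers move at their own pace and stop on an object; "force" is the grip in N (left out, the last holds). Time passes only in rows, so rows that repeat a pose let the fingers close. It gives the time, the measured TCP pose, the force and the opening at its end, in the units of the state.
- bot.state(): the state, without advancing time (a new reading comes with each control period).
- viewer.grab_frame(name): name is "side" or "top"; returns the picture (480x640x3 uint8, red, green, blue); there is no depth.
- viewer.camera_info(name): a dict with "mtx" (3x3 intrinsics, pixels), "extrinsics" (4x4, takes a point from world to camera coordinates). Camera axes: x right, y down, z forward; pixel columns grow to the right and rows downward; lengths in m; the calibration is good to about 2 mm. A picture is of the moment at which its call begins. camera_info takes no time and is no camera call.
- job.finish_job(): hands the job in, once; it reports no verdict.
The state is a dict: "t": time; "joints": joint angles; "qvel": joint speeds; "joint_torque": joint torques, N m; "tool_pos": TCP position; "tool_rot": TCP orientation; "contact_force": force on the tool from outside, world axes, zero at the start; "wrist_torque": the same for the moment, N m; "width": opening from 0.0 (shut) to 1.0 (fully open).
Only numpy, scipy, OpenCV 4.12 (cv2) and the standard library are available. Lean on these libraries where they do the work, as an engineer would, in place of code of your own. Each camera call takes 0.05 s, during which the arm holds its last target. There are 200 camera calls.

TASK

Put the third digestion vessel together in the free well of the grey rack, like its two finished neighbours: first stand the black sleeve in the well, then put the white liner down inside the sleeve, then plug the liner with the white cover, and last lay the steel pressure disc over the knob of the cover. Every part must sit fully home and upright on the one before; leave the flask and the beaker standing where they are.

Things in the scene. Friction and masses are not known exactly. Their poses are not given: they have to be found in the camera images.
- sleeve_mid (a point): Safety sleeve: open-topped black cup, 56 mm outside diameter, 80 mm high, bore 46 mm across, floor 6 mm thick; the lowest 5 mm of its outside taper in to 48 mm. Loose, stands mouth up on the bench at the start. The point is on its axis half-way up (40 mm above its underside); z is its axis, up.
- liner_mid (a point): Liner: white plastic open-topped tube with a floor, 40 mm outside diameter, 110 mm high, bore 30 mm across and 104 mm deep; the lowest 7 mm of its outside taper in to 28 mm. Loose, stands mouth up. The point is on its axis half-way up (55 mm above its underside); z is its axis, up. Home in the sleeve, it stands 36 mm out of it.
- cover_mid (a point): Cover: white, round, 37 mm high in all. From below: plug 10 mm high and 27 mm across (tapering to 19 mm at its foot), flange 46 mm across and 14 mm thick (10 to 24 mm above the foot), knob on top 20 mm across and 13 mm high. Loose, stands on its plug, knob up. The point is on its axis 18.5 mm above the foot of the plug; z is its axis, up. Home, the flange lies on the liner's rim.
- disc_mid (a point): Pressure disc: flat steel ring, 50 mm outside diameter, hole 27 mm across right through, 14 mm thick. Loose, lies flat. The point is at its centre, 7 mm above its underside; z is its axis. Home, it lies on the cover's flange with the knob in its hole.
- well (a point): Free well of the fixed grey rack: round recess 62 mm across, 14 mm deep, bevelled; its floor is 16 mm above the bench, the rack's top 30 mm. The point is the centre of the floor. x points across the rack (100 mm wide), y along it (from -52 to +245 mm); two finished vessels, fixed, 56 mm across, their tops 160 mm above the bench, stand at y = +95 and +190 mm. Fingers closing along x have free room.
- flask_mid (a point): A small stoppered volumetric flask of clear glass standing among the parts, bulb 48 mm across, 140 mm high; not to be moved. The point is on its axis 70 mm above its underside; z is its axis, up.
- beaker_mid (a point): A small clear glass beaker standing among the parts, 44 mm across, 60 mm high; not to be moved. The point is on its axis 30 mm above its underside; z is its axis, up.

How it is judged:
On the way, in this order (a step that is already met when the one before it is completed fails the run):
1. the sleeve stands in the free well (z of sleeve_mid in the frame of well between 0.036 and 0.044 m and horizontal distance between sleeve_mid and well below 0.006 m and angle between sleeve_mid's own z axis and vertical below 0.08 rad), for 0.2 s.
2. the liner is home in the sleeve (z of liner_mid in the frame of well between 0.057 and 0.065 m and horizontal distance between liner_mid and sleeve_mid below 0.006 m and angle between liner_mid's own z axis and vertical below 0.08 rad), for 0.2 s.
3. the cover plugs the liner (z of cover_mid in the frame of well between 0.1205 and 0.1285 m and horizontal distance between cover_mid and liner_mid below 0.005 m and angle between cover_mid's own z axis and vertical below 0.08 rad), for 0.2 s.
4. the disc lies on the cover (z of disc_mid in the frame of well between 0.133 and 0.141 m and horizontal distance between disc_mid and cover_mid below 0.006 m and angle between disc_mid's own z axis and vertical below 0.08 rad), for 0.2 s.
At the end, for the whole second after the job is handed in: Sleeve on the floor of the well (centre within 6 mm), liner on the floor of the sleeve (within 6 mm), cover's flange on the liner's rim (within 5 mm), disc flat on the cover's flange round its knob (within 6 mm); each within 4 mm of its seated height and within 0.08 rad of upright, released (all of step 1 and all of step 2 and all of step 3 and all of step 4); the robot touches nothing.
It fails at once if the flask is pushed more than 30 mm or tipped (distance of flask_mid from where it was at the start of the episode above 0.03 m or angle between flask_mid's own z axis and vertical above 0.5 rad).
It fails at once if the beaker is pushed more than 30 mm or tipped (distance of beaker_mid from where it was at the start of the episode above 0.03 m or angle between beaker_mid's own z axis and vertical above 0.5 rad).
It also fails if it takes over 109 s, if anything falls off the work surface, if the arm or the gripper's body presses on something with over 40 N, if the wrist force passes 120 N, or if a joint passes its speed limit or range.

## Working session

There is one attempt and no reset: what is moved stays moved. The work goes in short steps, Python scripts to look and compute and a tool call to move; the robot and the scene stay as the last step left them, time stands still between calls to the robot, and variables do not carry over. Pictures are saved under pics/ and viewed, about 12 in all and at most 16, crops included, and the job is handed in when it is done.

Besides the shell and the picture viewer there is one more tool, called after "Emit:" by a JSON object that holds its "api" and its "payload". apply_moves: Moves the arm, as the interface text tells. Its arguments: {"type":"object","properties":{"moves":{"type":"array"},"force":{"type":"number"}},"required":["moves"]}

```bash
ls; mkdir -p pics; python3 - <<'E'
from plant import bot,viewer
import cv2,numpy as np
np.set_printoptions(precision=4,suppress=True)
for n in("top","side"):
    im=viewer.grab_frame(n); cv2.imwrite(f"pics/{n}0.png",im[:,:,::-1]); c=viewer.camera_info(n); print(n,c["mtx"],c["extrinsics"])
print(bot.state())
E
```

```text
pics
top [[530.5943   0.     317.2464]
 [  0.     530.5943 238.8721]
 [  0.       0.       1.    ]] [[ 0.014  -0.9998 -0.0141 -0.0713]
 [-0.9911 -0.012  -0.1326  0.5242]
 [ 0.1324  0.0159 -0.9911  0.9565]
 [ 0.      0.      0.      1.    ]]
side [[590.1877   0.     327.4156]
 [  0.     590.1877 235.2263]
 [  0.       0.       1.    ]] [[-0.9854 -0.1699 -0.0117  0.5151]
 [-0.0844  0.5469 -0.833   0.1452]
 [ 0.148  -0.8198 -0.5532  0.9412]
 [ 0.      0.      0.      1.    ]]
{'t': 0.1, 'joints': array([-1.2243,  0.0528,  1.4017,  0.    ,  1.6886, -0.0703]), 'qvel': array([-0.0002, -0.0033, -0.0021,  0.0003, -0.0007, -0.0019]), 'joint_torque': array([  0.0013, -38.2584, -36.0985,   0.    ,   0.0048,   0.    ]), 'tool_pos': array([ 0.2125, -0.4798,  0.2305]), 'tool_rot': array([-0.0007,  0.9784,  0.2069, -0.0001]), 'contact_force': array([ 0.5851, -0.4416, -0.1121]), 'wrist_torque': array([0.0416, 0.0496, 0.0101]), 'width': 1.0006127973956336}
```

View pics/top0.png

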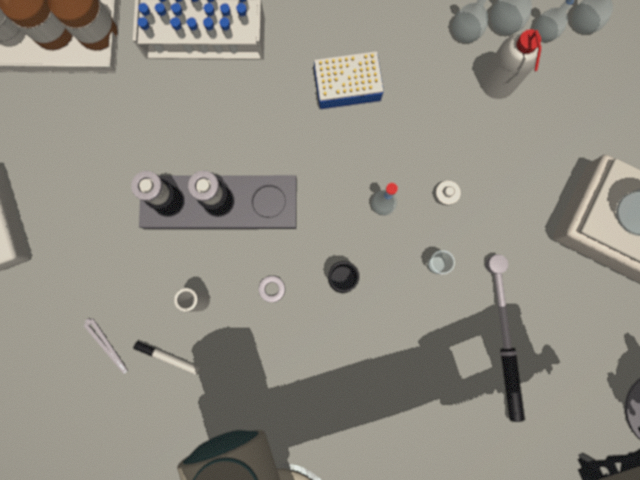

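View pics/side0.png

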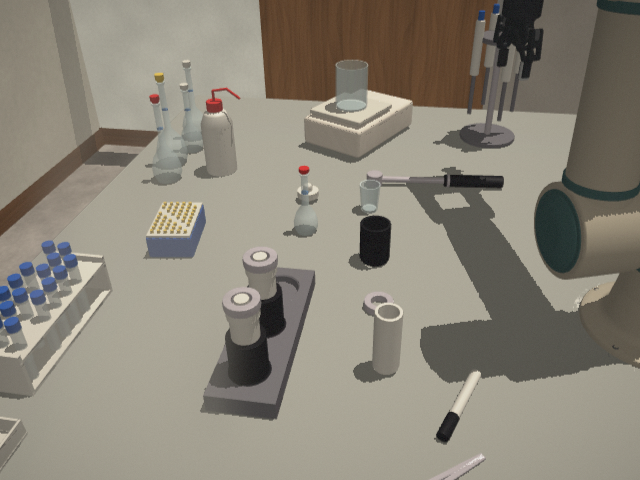

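The top view shows the well at about (269,202), sleeve mouth (343,272), liner rim (186,297), disc (271,289) and cover (449,191). The flask is at (385,203) and the beaker at (441,262). The side view agrees with this.

```bash
cat > h.py <<'E'
import numpy as np,cv2
from plant import bot,viewer
np.set_printoptions(precision=4,suppress=True)
def ray(n,u,v,z):
    c=viewer.camera_info(n);K=np.array(c["mtx"]);E=np.array(c["extrinsics"]);R,t=E[:3,:3],E[:3,3]
    C=-R.T@t; d=R.T@np.linalg.solve(K,[u,v,1.]); return C+d*(z-C[2])/d[2]
def proj(n,P):
    c=viewer.camera_info(n);K=np.array(c["mtx"]);E=np.array(c["extrinsics"])
    q=K@(E[:3,:3]@np.array(P,float)+E[:3,3]); return q[:2]/q[2]
def circ(im,n,c,z,r,col):
    p=np.array([proj(n,[c[0]+r*np.cos(a),c[1]+r*np.sin(a),z]) for a in np.linspace(0,6.28,60)])
    return p
E
python3 - <<'E'
from h import *
im=cv2.imread("pics/top0.png"); g=cv2.cvtColor(im,cv2.COLOR_BGR2GRAY)
tiles=[]
D={"well":(269,202,.03,.031),"sleeve":(343,272,.08,.028),"liner":(186,297,.11,.02),"disc":(271,289,.014,.025),"cover":(449,191,.024,.023),"beaker":(441,262,.06,.022)}
for k,(u,v,z,r) in D.items():
    P=ray("top",u,v,z); print(k,P)
    t=cv2.resize(im[v-26:v+26,u-26:u+26],(260,260),interpolation=cv2.INTER_CUBIC)
    q=(circ(im,"top",P,z,r,0)-[u-26,v-26]+.5)*5
    cv2.polylines(t,[q.astype(int).reshape(-1,1,2)],True,(0,255,0),1)
    tiles.append(t)
cv2.imwrite("pics/c1.png",np.vstack([np.hstack(tiles[:3]),np.hstack(tiles[3:])]))
# flask
print("flask bulb z.024",ray("top",383,206,.024),"stopper z.135",ray("top",392,188,.135))
E
```

```text
well [0.5951 0.0281 0.03  ]
sleeve [ 0.4605 -0.1114  0.08  ]
liner [0.4123 0.1567 0.11  ]
disc [0.4314 0.0218 0.014 ]
cover [ 0.6214 -0.3138  0.024 ]
beaker [ 0.4823 -0.2885  0.06  ]
flask bulb z.024 [ 0.591  -0.1883  0.024 ] stopper z.135 [ 0.6001 -0.1915  0.135 ]
```

View pics/c1.png

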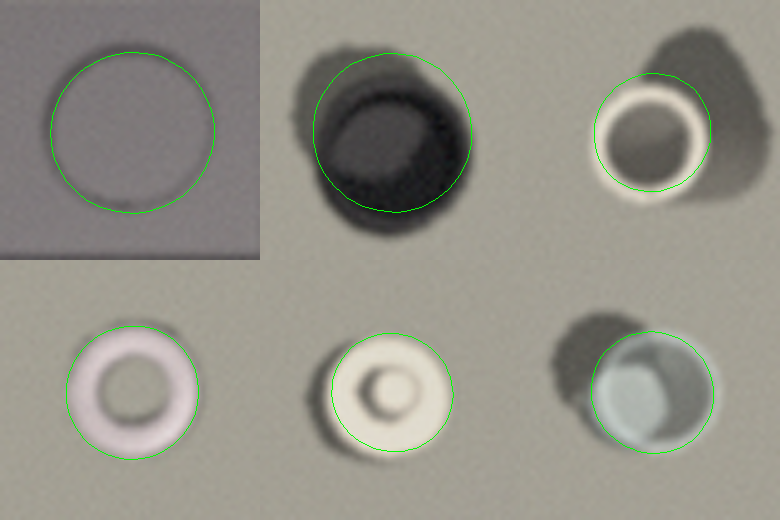

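```bash
cat > ov.py <<'E'
from h import *
def tiles(D,ims,name,S=5,H=26):
    rows=[]
    for n,im in ims.items():
        t_=[]
        for k,(c,rings) in D.items():
            u,v=proj(n,[c[0],c[1],rings[0][0]]).round().astype(int)
            t=cv2.resize(im[v-H:v+H,u-H:u+H],(2*H*S//1,)*2,interpolation=cv2.INTER_CUBIC)
            for i,(z,r) in enumerate(rings):
                q=(circ(0,n,c,z,r,0)-[u-H,v-H]+.5)*S
                cv2.polylines(t,[q.round().astype(int).reshape(-1,1,2)],True,[(0,255,0),(0,0,255),(255,0,0)][i],1)
            t_.append(t)
        rows.append(np.hstack(t_))
    cv2.imwrite(name,np.vstack(rows))
E
python3 - <<'E'
from ov import *
ims={n:cv2.imread(f"pics/{n}0.png") for n in("top","side")}
r=lambda u,v,z:ray("top",u,v,z)[:2]
D={"well":(r(268.7,201.8,.03),[(.03,.031),(.016,.031)]),"sleeve":(r(343.1,276.4,.08),[(.08,.028),(.08,.023),(0.005,.028)]),
"liner":(r(185.3,298.6,.11),[(.11,.02),(.11,.015),(.007,.02)]),"disc":(r(271,289,.014),[(.014,.025),(.014,.0135),(0,.025)]),"cover":(r(449,191,.024),[(.024,.023),(.037,.01),(.01,.023)])}
for k in D: print(k,D[k][0])
tiles(D,ims,"pics/c2.png",S=3)
E
```

```text
well [0.5954 0.0287]
sleeve [ 0.4528 -0.1116]
liner [0.4095 0.1578]
disc [0.4314 0.0218]
cover [ 0.6214 -0.3138]
```

View pics/c2.png

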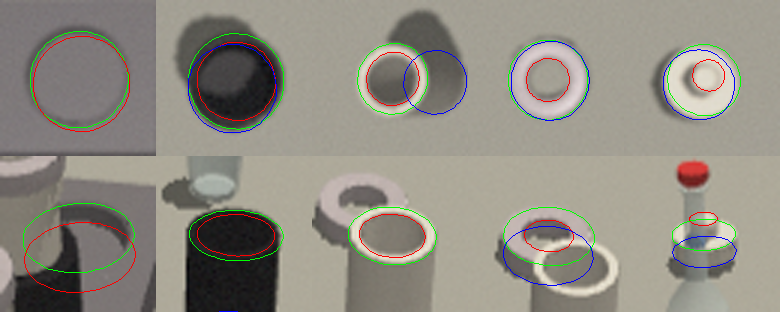

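Emit:
{"api": "apply_moves", "payload": {"moves": [[0,0,0,0,0,-0.15,1],[0,0,0,0,0,-0.3,1],[0,0,0,0,0,-0.45,1],[0,0,0,0,0,-0.6,1],[0,0,0,0,0,-0.75,1]]}}

```text
t: 0.6
tool_pos: [0.2125, -0.4799, 0.2308]
tool_rot: [-0.0, 0.833, 0.553, 0.0]
contact_force: [-0.2, 1.0, -0.1]
width: 1.001
```

The ellipses fit in both views to within about 1 px (1–2 mm). The cover may sit about 1 mm further toward +y. The jaws will close along world x throughout.

Emit:
{"api": "apply_moves", "payload": {"moves": [[0.044,0.008,0,0,0,-0.14,1],[0.088,0.016,0,0,0,-0.28,1],[0.132,0.024,0,0,0,-0.399,1],[0.176,0.032,0,0,0,-0.399,1],[0.22,0.04,0,0,0,-0.399,1]]}}

```text
t: 1.1
tool_pos: [0.3363, -0.2918, 0.231]
tool_rot: [-0.0, 0.709, 0.705, 0.0]
contact_force: [1.7, 0.1, 0.5]
width: 1.001
```

Emit:
{"api": "apply_moves", "payload": {"moves": [[0.04,0.026,0,0,0,0,1],[0.08,0.052,0,0,0,0,1],[0.12,0.078,0.01,0,0,0,1],[0.155,0.1,0.03,0,0,0,1],[0.178,0.116,0.06,0,0,0,1]]}}

```text
t: 1.6
tool_pos: [0.4543, -0.1139, 0.1719]
tool_rot: [0.001, 0.708, 0.706, 0.001]
contact_force: [0.2, -0.1, -0.7]
width: 1.001
```

```bash
python3 - <<'E'
from h import *
print(bot.state()["tool_pos"],bot.state()["tool_rot"])
E
```

```text
[ 0.4543 -0.1139  0.1719] [0.0014 0.7081 0.7061 0.0009]
```

Emit:
{"api": "apply_moves", "payload": {"moves": [[0.002,0,0.04,0,0,0,1],[0.002,0,0.08,0,0,0,1],[0.002,0,0.115,0,0,0,1],[0.002,0,0.131,0,0,0,1],[0.002,0,0.131,0,0,0,1]]}}

```text
t: 2.1
tool_pos: [0.4506, -0.1133, 0.0372]
tool_rot: [-0.003, 0.709, 0.705, -0.001]
contact_force: [-0.7, -0.9, -0.5]
width: 1.001
```

Emit:
{"api": "apply_moves", "payload": {"force": 40, "moves": [[0,0,0,0,0,0,0],[0,0,0,0,0,0,0],[0,0,0,0,0,0,0],[0,0,0,0,0,0,0],[0,0,0,0,0,0,0]]}}

```text
t: 2.6
tool_pos: [0.4538, -0.1146, 0.0421]
tool_rot: [0.002, 0.709, 0.705, 0.001]
contact_force: [-0.6, -0.2, 6.2]
width: 0.642
```

Emit:
{"api": "apply_moves", "payload": {"moves": [[0,0,0,0,0,0,0],[0,0,0,0,0,0,0],[0,0,-0.02,0,0,0,0],[0,0,-0.05,0,0,0,0],[0,0,-0.08,0,0,0,0]]}}

```text
t: 3.1
tool_pos: [0.4525, -0.114, 0.1214]
tool_rot: [-0.0, 0.709, 0.705, -0.0]
contact_force: [0.7, 0.1, -0.8]
width: 0.639
```

```bash
python3 - <<'E'
from h import *
a=[]
for n in("top","side"):
    im=viewer.grab_frame(n)[:,:,::-1]; s=bot.state(); print(s["tool_pos"],s["tool_rot"],s["width"],s["contact_force"])
    u,v=proj(n,s["tool_pos"]).astype(int); a.append(cv2.resize(im[max(v-70,0):v+70,u-90:u+90],(360,280)))
cv2.imwrite("pics/c3.png",np.hstack(a))
E
```

```text
[ 0.455  -0.1148  0.1273] [0.004  0.7089 0.7053 0.002 ] 0.6384132027694969 [ 2.4667 -0.7032  4.221 ]
[ 0.4551 -0.1149  0.1254] [0.0041 0.7088 0.7053 0.002 ] 0.6405708939354031 [ 0.4214 -0.9452 -1.0356]
```

View pics/c3.png

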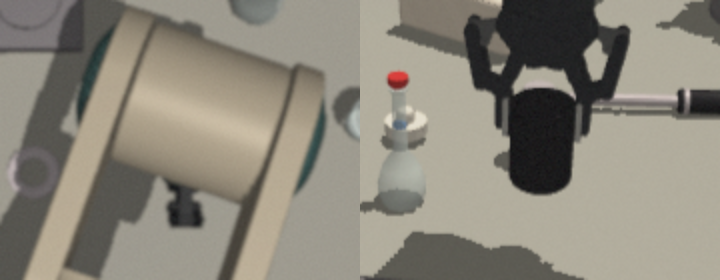

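The sleeve is held upright and square. Moving it over the well.

Emit:
{"api": "apply_moves", "payload": {"moves": [[0.028,0.028,0,0,0,0,0],[0.06,0.06,0,0,0,0,0],[0.092,0.092,0,0,0,0,0],[0.124,0.124,0,0,0,0,0],[0.14,0.142,0,0,0,0,0]]}}

```text
t: 3.7
tool_pos: [0.5967, 0.0279, 0.1194]
tool_rot: [-0.0, 0.708, 0.706, 0.0]
contact_force: [0.8, -1.6, -0.3]
width: 0.638
```

Emit:
{"api": "apply_moves", "payload": {"moves": [[0,0,0,0,0,0,0],[0,0,0,0,0,0,0],[0,0,0,0,0,0,0],[0,0,0,0,0,0,0],[0,0,0,0,0,0,0]]}}

```text
t: 4.2
tool_pos: [0.5951, 0.0245, 0.1206]
tool_rot: [0.0, 0.709, 0.705, 0.0]
contact_force: [-0.6, 0.2, -1.8]
width: 0.644
```

```bash
python3 - <<'E'
from h import *
s=bot.state(); print(s["tool_pos"],s["tool_rot"],s["width"],s["contact_force"])
im=viewer.grab_frame("side")[:,:,::-1]
s=bot.state(); print(s["tool_pos"],s["tool_rot"])
cv2.imwrite("pics/c4.png",cv2.resize(im[150:420,170:370],(600,810))[:600])
E
```

```text
[0.5951 0.0245 0.1206] [0.0002 0.7092 0.705  0.0001] 0.6438036866879493 [-0.5704  0.1525 -1.8289]
[0.5952 0.0246 0.1206] [0.0002 0.7092 0.705  0.0001]
```

View pics/c4.png

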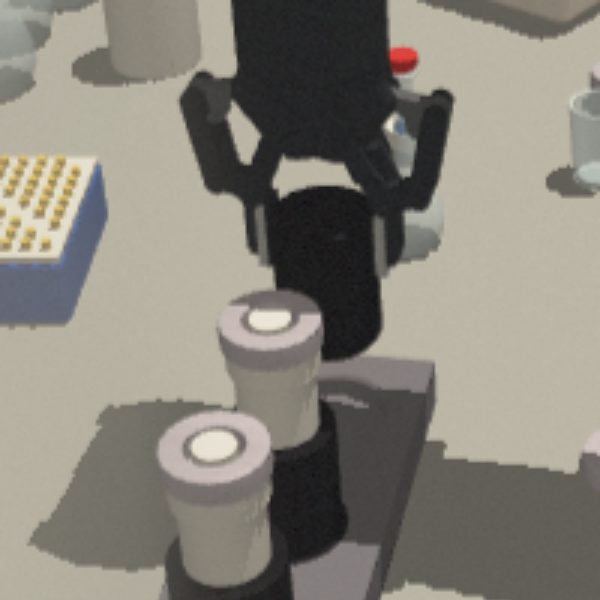

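```bash
python3 - <<'E'
from h import *
for y in(.0245,.0285):
  p=np.vstack([circ(0,"side",[.5952,y],.0794,.024,0),circ(0,"side",[.5952,y],.0844,.028,0)])
  print(y,"max row",(p[:,1].max()-150)*3,"right",(p[:,0].max()-170)*3)
for z,r in((.03,.031),(.03,.033),(.016,.031)):
  p=circ(0,"side",[.5954,.0287],z,r,0);print(z,r,"min row",(p[:,1].min()-150)*3,"right",(p[:,0].max()-170)*3)
E
```

```text
0.0245 max row 359.6616765502749 right 382.91793447966415
0.0285 max row 364.1349704397577 right 381.3613026118724
0.03 0.031 min row 375.20829974192156 right 390.20158467188384
0.03 0.033 min row 373.08609108278495 right 393.7800723425569
0.016 0.031 min row 394.4910990117234 right 391.13159807650453
```

Emit:
{"api": "apply_moves", "payload": {"moves": [[0.0015,0,0.02,0,0,0,0],[0.0015,0,0.04,0,0,0,0],[0.0015,0,0.05,0,0,0,0],[0.0015,0,0.056,0,0,0,0],[0.0015,0,0.06,0,0,0,0]]}}

```text
t: 4.75
tool_pos: [0.5956, 0.0266, 0.0604]
tool_rot: [0.0, 0.709, 0.705, 0.0]
contact_force: [0.5, 0.2, -0.5]
width: 0.639
```

Emit:
{"api": "apply_moves", "payload": {"moves": [[0,0,0,0,0,0,0],[0,0,0.001,0,0,0,0],[0,0,0.002,0,0,0,0],[0,0,0.003,0,0,0,0],[0,0,0.003,0,0,0,0]]}}

```text
t: 5.25
tool_pos: [0.5957, 0.0267, 0.0582]
tool_rot: [0.0, 0.709, 0.705, 0.0]
contact_force: [-2.3, -0.6, 4.2]
width: 0.636
```

Emit:
{"api": "apply_moves", "payload": {"moves": [[0,0,0.001,0,0,0,0],[0,0,0.001,0,0,0,0.8],[0,0,0.001,0,0,0,1],[0,0,0.001,0,0,0,1],[0,0,0.001,0,0,0,1]]}}

```text
t: 5.75
tool_pos: [0.5953, 0.0267, 0.056]
tool_rot: [-0.0, 0.709, 0.705, -0.0]
contact_force: [0.6, -0.6, 0.4]
width: 1.0
```

Emit:
{"api": "apply_moves", "payload": {"moves": [[0,0,-0.02,0,0,0,1],[0,0,-0.06,0,0,0,1],[0,0,-0.1,0,0,0,1],[0,0,-0.14,0,0,0,1],[0,-0.04,-0.16,0,0,0,1]]}}

```text
t: 6.25
tool_pos: [0.558, 0.0267, 0.219]
tool_rot: [0.002, 0.709, 0.705, 0.002]
contact_force: [-0.0, -0.0, 0.7]
width: 0.996
```

Emit:
{"api": "apply_moves", "payload": {"moves": [[0,-0.045,0,0,0,0,1],[0,-0.09,0,0,0,0,1],[0.01,-0.135,0,0,0,0,1],[0.05,-0.145,0,0,0,0,1],[0.09,-0.146,0,0,0,0,1]]}}

```text
t: 6.75
tool_pos: [0.4086, 0.1181, 0.2169]
tool_rot: [0.001, 0.71, 0.705, 0.001]
contact_force: [0.6, 0.7, -0.1]
width: 0.999
```

Emit:
{"api": "apply_moves", "payload": {"moves": [[0.03,0,0,0,0,0,1],[0.041,0,0,0,0,0,1],[0.041,0,0,0,0,0,1],[0.041,0,0,0,0,0,1],[0.041,0,0,0,0,0,1]]}}

```text
t: 7.25
tool_pos: [0.4103, 0.1576, 0.2162]
tool_rot: [0.0, 0.709, 0.705, -0.0]
contact_force: [-0.4, -0.1, 0.3]
width: 1.003
```

```bash
python3 - <<'E'
from ov import *
im={n:viewer.grab_frame(n)[:,:,::-1].copy() for n in("top","side")}
s=bot.state(); print(s["tool_pos"],s["tool_rot"])
W=[.5954,.0287]
D={"well":(W,[(.03,.031),(.096,.028),(.096,.023)]),"liner":([.4095,.1578],[(.11,.02),(.11,.015)])}
tiles(D,im,"pics/c5.png",S=5,H=36)
E
```

```text
[0.4103 0.1577 0.2163] [ 0.0001  0.7094  0.7048 -0.0001]
```

View pics/c5.png

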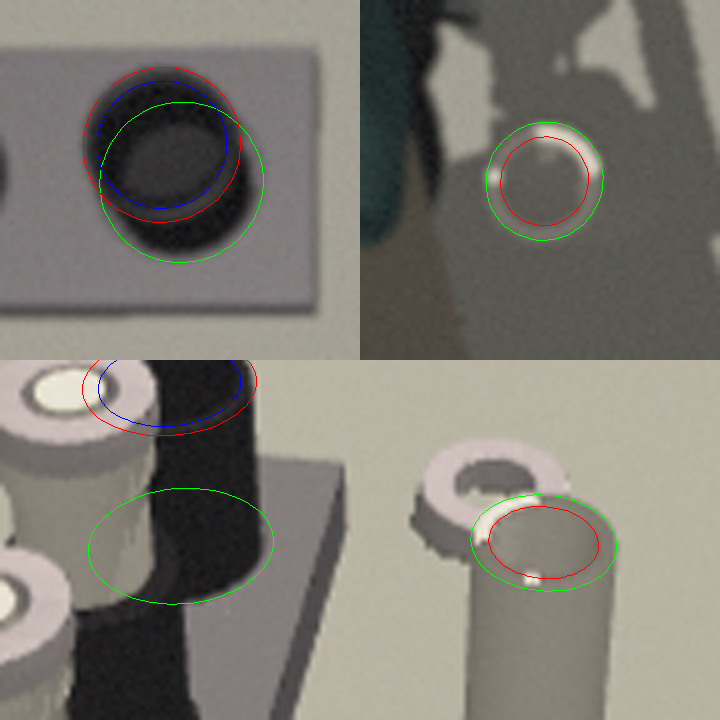

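The sleeve stands home in the well: its rim matches the circle predicted at z=0.096. The liner is as measured. Grasping the liner.

Emit:
{"api": "apply_moves", "payload": {"moves": [[0,0,0.04,0,0,0,1],[0,0,0.08,0,0,0,1],[0,0,0.12,0,0,0,1],[0,0,0.138,0,0,0,1],[0,0,0.138,0,0,0,1]]}}

```text
t: 7.85
tool_pos: [0.4083, 0.1575, 0.0754]
tool_rot: [-0.001, 0.709, 0.705, -0.003]
contact_force: [0.2, -0.1, 0.6]
width: 0.997
```

Emit:
{"api": "apply_moves", "payload": {"force": 40, "moves": [[0,0,0,0,0,0,0],[0,0,0,0,0,0,0],[0,0,0,0,0,0,0],[0,0,0,0,0,0,0],[0,0,0,0,0,0,0]]}}

```text
t: 8.35
tool_pos: [0.4107, 0.1589, 0.0799]
tool_rot: [0.0, 0.709, 0.705, 0.001]
contact_force: [-1.0, 0.5, 5.5]
width: 0.449
```

Emit:
{"api": "apply_moves", "payload": {"moves": [[0,0,0,0,0,0,0],[0,0,0,0,0,0,0],[0,0,0,0,0,0,0],[0,0,-0.01,0,0,0,0],[0,0,-0.03,0,0,0,0]]}}

```text
t: 8.85
tool_pos: [0.4093, 0.1584, 0.1081]
tool_rot: [-0.001, 0.709, 0.705, -0.001]
contact_force: [0.7, -0.1, -0.8]
width: 0.451
```

Emit:
{"api": "apply_moves", "payload": {"moves": [[0,0,-0.03,0,0,0,0],[0,0,-0.06,0,0,0,0],[0,0,-0.09,0,0,0,0],[0,0,-0.1,0,0,0,0],[0,0,-0.1,0,0,0,0]]}}

```text
t: 9.35
tool_pos: [0.4107, 0.1588, 0.2098]
tool_rot: [0.001, 0.709, 0.705, 0.001]
contact_force: [0.3, 0.3, -1.2]
width: 0.454
```

Emit:
{"api": "apply_moves", "payload": {"moves": [[-0.03,0,0,0,0,0,0],[-0.07,0,0,0,0,0,0],[-0.11,0.01,0,0,0,0,0],[-0.127,0.045,0,0,0,0,0],[-0.128,0.085,0,0,0,0,0]]}}

```text
t: 9.85
tool_pos: [0.4945, 0.0278, 0.2066]
tool_rot: [-0.0, 0.71, 0.704, -0.001]
contact_force: [-0.0, 1.2, -1.0]
width: 0.454
```

Emit:
{"api": "apply_moves", "payload": {"moves": [[0,0.035,0,0,0,0,0],[0,0.07,0,0,0,0,0],[0,0.095,0,0,0,0,0],[0,0.101,0,0,0,0,0],[0,0.101,0,0,0,0,0]]}}

```text
t: 10.35
tool_pos: [0.595, 0.0297, 0.2059]
tool_rot: [-0.001, 0.709, 0.705, -0.001]
contact_force: [0.3, 0.4, -2.4]
width: 0.449
```

Emit:
{"api": "apply_moves", "payload": {"moves": [[0,0,0,0,0,0,0],[0,0,0,0,0,0,0],[0,0,0,0,0,0,0],[0,0,0,0,0,0,0],[0,0,0,0,0,0,0]]}}

```text
t: 10.85
tool_pos: [0.5953, 0.0297, 0.2086]
tool_rot: [0.0, 0.709, 0.705, 0.0]
contact_force: [-0.7, -0.2, -1.2]
width: 0.448
```

```bash
python3 - <<'E'
from ov import *
im={n:viewer.grab_frame(n)[:,:,::-1].copy() for n in("side",)}
s=bot.state(); p=s["tool_pos"];print(p,s["tool_rot"],s["width"])
zb=p[2]-.0785
D={"liner":([.5955,.0287],[(zb+.007,.02),(.096,.028),(.096,.023)])}
tiles(D,im,"pics/c6.png",S=8,H=37)
E
```

```text
[0.5953 0.0297 0.2085] [0.0002 0.7089 0.7053 0.0001] 0.45063823219417165
```

View pics/c6.png

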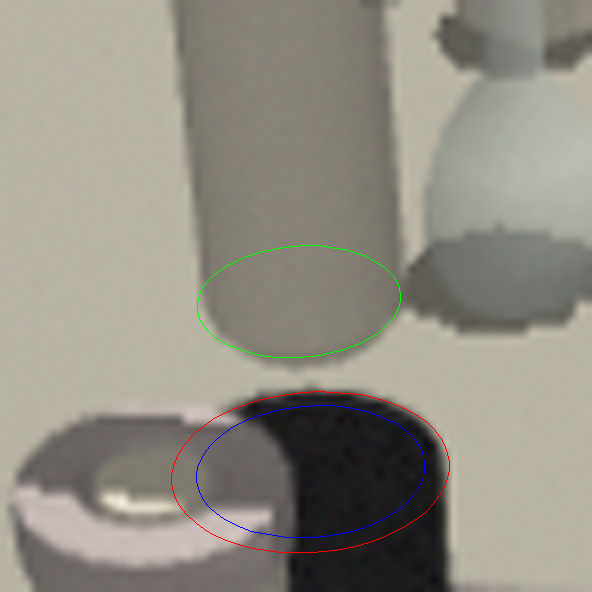

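Liner and sleeve line up in the side view to about 1 px. Lowering.

Emit:
{"api": "apply_moves", "payload": {"moves": [[0,0,0.015,0,0,0,0],[0,0,0.03,0,0,0,0],[0,0,0.045,0,0,0,0],[0,0,0.06,0,0,0,0],[0,0,0.065,0,0,0,0]]}}

```text
t: 11.4
tool_pos: [0.5943, 0.0297, 0.1401]
tool_rot: [-0.001, 0.709, 0.705, -0.002]
contact_force: [-0.2, -0.7, -0.8]
width: 0.448
```

Emit:
{"api": "apply_moves", "payload": {"moves": [[0,0,0.01,0,0,0,0],[0,0,0.02,0,0,0,0],[0,0,0.03,0,0,0,0],[0,0,0.037,0,0,0,0],[0,0,0.04,0,0,0,0]]}}

```text
t: 11.9
tool_pos: [0.5951, 0.0297, 0.1022]
tool_rot: [-0.0, 0.709, 0.705, -0.0]
contact_force: [-0.3, 0.5, -2.1]
width: 0.45
```

Emit:
{"api": "apply_moves", "payload": {"moves": [[0,0,0.001,0,0,0,0],[0,0,0.002,0,0,0,0],[0,0,0.0025,0,0,0,0],[0,0,0.003,0,0,0,0],[0,0,0.003,0,0,0,0]]}}

```text
t: 12.4
tool_pos: [0.5958, 0.0298, 0.102]
tool_rot: [0.0, 0.709, 0.705, 0.0]
contact_force: [-3.6, -0.1, 6.5]
width: 0.451
```

Emit:
{"api": "apply_moves", "payload": {"moves": [[0,0,0,0,0,0,0.7],[0,0,0,0,0,0,1],[0,0,0,0,0,0,1],[0,0,0,0,0,0,1],[0,0,-0.02,0,0,0,1]]}}

```text
t: 12.9
tool_pos: [0.5938, 0.0297, 0.1172]
tool_rot: [-0.002, 0.709, 0.705, -0.002]
contact_force: [-0.8, 0.6, 0.3]
width: 1.0
```

Emit:
{"api": "apply_moves", "payload": {"moves": [[0,0,-0.04,0,0,0,1],[0,0,-0.08,0,0,0,1],[0,0,-0.12,0,0,0,1],[-0.03,0,-0.13,0,0,0,1],[-0.075,0,-0.13,0,0,0,1]]}}

```text
t: 13.4
tool_pos: [0.5961, -0.0444, 0.2537]
tool_rot: [0.002, 0.707, 0.707, 0.002]
contact_force: [1.6, -1.2, -0.3]
width: 1.001
```

Emit:
{"api": "apply_moves", "payload": {"moves": [[-0.045,0.005,0,0,0,0,1],[-0.09,0.01,0,0,0,0,1],[-0.135,0.015,0,0,0,0,1],[-0.18,0.02,0,0,0,0,1],[-0.225,0.025,0,0,0,0,1]]}}

```text
t: 13.9
tool_pos: [0.6189, -0.2723, 0.2502]
tool_rot: [0.0, 0.709, 0.705, 0.0]
contact_force: [1.4, 0.8, 1.0]
width: 1.0
```

Emit:
{"api": "apply_moves", "payload": {"moves": [[-0.04,0.001,0,0,0,0,1],[-0.043,0.001,0,0,0,0,1],[-0.043,0.001,0.03,0,0,0,1],[-0.043,0.001,0.06,0,0,0,1],[-0.043,0.001,0.06,0,0,0,1]]}}

```text
t: 14.4
tool_pos: [0.6181, -0.3121, 0.1844]
tool_rot: [-0.005, 0.709, 0.705, -0.001]
contact_force: [-0.2, -0.2, -2.0]
width: 1.001
```

Emit:
{"api": "apply_moves", "payload": {"moves": [[0,0,0,0,0,0,1],[0,0,0,0,0,0,1],[0,0,0,0,0,0,1]]}}

```text
t: 14.7
tool_pos: [0.6204, -0.3136, 0.1929]
tool_rot: [0.002, 0.709, 0.705, 0.0]
contact_force: [-0.3, 0.8, 0.7]
width: 0.997
```

```bash
python3 - <<'E'
from ov import *
im={n:viewer.grab_frame(n)[:,:,::-1].copy() for n in("side","top")}
s=bot.state(); p=s["tool_pos"];print(p,s["tool_rot"],s["width"])
D={"liner":([.5955,.0287],[(.132,.02),(.132,.015),(.096,.028)]),"cover":([.6214,-.3133],[(.024,.023),(.037,.01),(.01,.023)])}
tiles(D,im,"pics/c7.png",S=6,H=25)
E
```

```text
[ 0.6202 -0.3135  0.192 ] [0.0012 0.7088 0.7054 0.0003] 1.0010430578413603
```

View pics/c7.png

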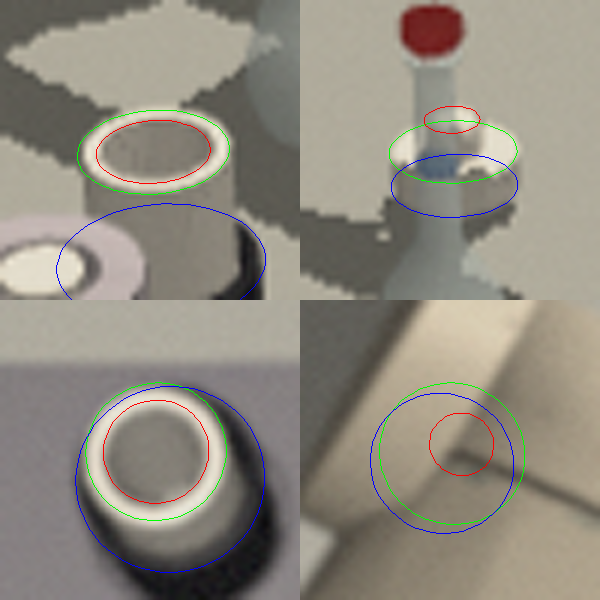

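The liner is home: its rim fits the circle predicted at z=0.132 in both views. The cover is centred under the gripper, so I'm going down on it.

Emit:
{"api": "apply_moves", "payload": {"moves": [[0,0.001,0.04,0,0,0,1],[0,0.001,0.08,0,0,0,1],[0,0.001,0.12,0,0,0,1],[0,0.001,0.15,0,0,0,1],[0,0.001,0.17,0,0,0,1]]}}

```text
t: 15.3
tool_pos: [0.6198, -0.3129, 0.0176]
tool_rot: [-0.001, 0.709, 0.705, -0.0]
contact_force: [0.1, 0.1, -0.2]
width: 1.001
```

Emit:
{"api": "apply_moves", "payload": {"moves": [[0,0,0.01,0,0,0,1],[0,0,0.016,0,0,0,1],[0,0,0.018,0,0,0,1],[0,0,0.018,0,0,0,1],[0,0,0.018,0,0,0,1]]}}

```text
t: 15.8
tool_pos: [0.6214, -0.3138, 0.0038]
tool_rot: [0.001, 0.709, 0.705, 0.0]
contact_force: [0.4, 0.2, 0.9]
width: 1.001
```

Emit:
{"api": "apply_moves", "payload": {"force": 40, "moves": [[0,0,0,0,0,0,0],[0,0,0,0,0,0,0],[0,0,0,0,0,0,0],[0,0,0,0,0,0,0],[0,0,0,0,0,0,0]]}}

```text
t: 16.3
tool_pos: [0.621, -0.3136, 0.003]
tool_rot: [0.001, 0.709, 0.705, 0.0]
contact_force: [-0.4, 0.9, 2.6]
width: 0.52
```

Emit:
{"api": "apply_moves", "payload": {"moves": [[0,0,0,0,0,0,0],[0,0,0,0,0,0,0],[0,0,-0.01,0,0,0,0],[0,0,-0.03,0,0,0,0],[0,0,-0.06,0,0,0,0]]}}

```text
t: 16.8
tool_pos: [0.6193, -0.3126, 0.0603]
tool_rot: [-0.003, 0.709, 0.705, -0.001]
contact_force: [-0.3, 0.1, 0.1]
width: 0.521
```

Emit:
{"api": "apply_moves", "payload": {"moves": [[0,0,-0.04,0,0,0,0],[0,0,-0.08,0,0,0,0],[0,0,-0.12,0,0,0,0],[0,0,-0.16,0,0,0,0],[0,0,-0.19,0,0,0,0]]}}

```text
t: 17.3
tool_pos: [0.6207, -0.3134, 0.2556]
tool_rot: [0.001, 0.709, 0.705, 0.0]
contact_force: [0.7, -0.5, -0.6]
width: 0.521
```

Emit:
{"api": "apply_moves", "payload": {"moves": [[0,0,0,0,0,0,0],[0,0,0,0,0,0,0],[0,0,0,0,0,0,0],[0,0,0,0,0,0,0]]}}

```text
t: 17.7
tool_pos: [0.6203, -0.3131, 0.2498]
tool_rot: [-0.002, 0.709, 0.705, -0.001]
contact_force: [-0.8, -0.0, -1.0]
width: 0.521
```

```bash
python3 - <<'E'
from ov import *
im={n:viewer.grab_frame(n)[:,:,::-1].copy() for n in("side",)}
s=bot.state(); p=s["tool_pos"];print(p,s["tool_rot"],s["width"])
zb=p[2]-.0035
D={"cover":([p[0],-.3133],[(zb+.01,.023),(zb,.0095),(zb+.037,.01)])}
tiles(D,im,"pics/c8.png",S=7,H=35)
E
```

```text
[ 0.6204 -0.3132  0.2502] [-0.0016  0.7089  0.7053 -0.0005] 0.5185944442722207
```

View pics/c8.png

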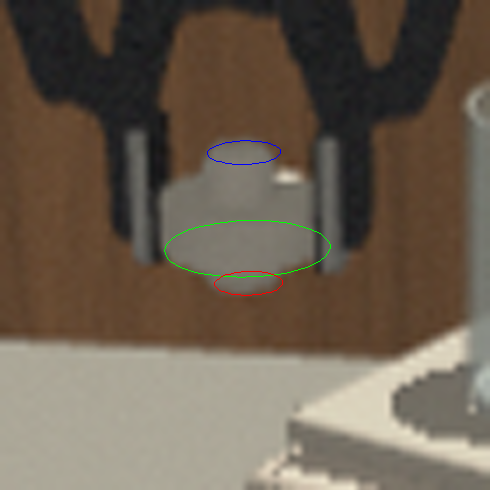

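Emit:
{"api": "apply_moves", "payload": {"moves": [[0.03,0,0,0,0,0,0],[0.075,-0.005,0,0,0,0,0],[0.12,-0.01,0,0,0,0,0],[0.165,-0.015,0,0,0,0,0],[0.21,-0.02,0,0,0,0,0]]}}

```text
t: 18.25
tool_pos: [0.601, -0.1016, 0.2514]
tool_rot: [-0.001, 0.709, 0.705, -0.0]
contact_force: [1.5, -0.1, -0.7]
width: 0.52
```

Emit:
{"api": "apply_moves", "payload": {"moves": [[0.045,-0.003,0,0,0,0,0],[0.09,-0.005,0,0,0,0,0],[0.12,-0.006,0,0,0,0,0],[0.132,-0.0065,0.01,0,0,0,0],[0.132,-0.0065,0.04,0,0,0,0]]}}

```text
t: 18.75
tool_pos: [0.5969, 0.0302, 0.2142]
tool_rot: [0.002, 0.708, 0.706, 0.002]
contact_force: [1.0, -1.4, 0.6]
width: 0.523
```

Emit:
{"api": "apply_moves", "payload": {"moves": [[0,0,0.03,0,0,0,0],[0,0,0.04,0,0,0,0],[0,0,0.04,0,0,0,0],[0,0,0.04,0,0,0,0],[0,0,0.04,0,0,0,0]]}}

```text
t: 19.25
tool_pos: [0.5968, 0.0284, 0.1743]
tool_rot: [0.001, 0.709, 0.705, 0.001]
contact_force: [-0.4, 0.8, 0.3]
width: 0.518
```

Emit:
{"api": "apply_moves", "payload": {"moves": [[0,0,0,0,0,0,0],[0,0,0,0,0,0,0],[0,0,0,0,0,0,0]]}}

```text
t: 19.55
tool_pos: [0.5961, 0.0287, 0.1728]
tool_rot: [0.0, 0.709, 0.705, 0.0]
contact_force: [-0.7, -0.1, -1.0]
width: 0.521
```

```bash
python3 - <<'E'
from ov import *
im={n:viewer.grab_frame(n)[:,:,::-1].copy() for n in("side",)}
s=bot.state(); p=s["tool_pos"];print(p,s["tool_rot"],s["width"])
zb=p[2]-.0035
D={"cover":([p[0],.0287],[(zb+.01,.023),(zb,.0095),(.132,.02)])}
tiles(D,im,"pics/c9.png",S=8,H=33)
E
```

```text
[0.596  0.0287 0.1726] [0.0002 0.7089 0.7054 0.0001] 0.5193285541402397
```

View pics/c9.png

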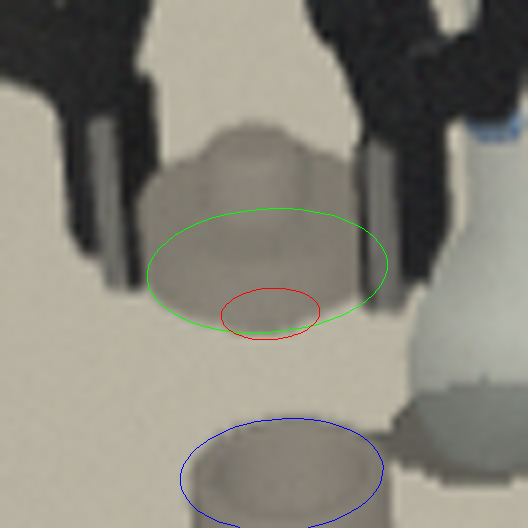

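The cover hangs upright. The side view puts it about 2 mm too far in +x relative to the liner, so I'll shift it back by 2 mm and lower.

Emit:
{"api": "apply_moves", "payload": {"moves": [[0.0005,-0.002,0.01,0,0,0,0],[0.0005,-0.002,0.02,0,0,0,0],[0.0005,-0.002,0.03,0,0,0,0],[0.0005,-0.002,0.036,0,0,0,0],[0.0005,-0.002,0.038,0,0,0,0]]}}

```text
t: 20.1
tool_pos: [0.5934, 0.0292, 0.1328]
tool_rot: [-0.001, 0.709, 0.705, -0.001]
contact_force: [0.1, 0.9, -0.9]
width: 0.519
```

Emit:
{"api": "apply_moves", "payload": {"moves": [[0,0,0.002,0,0,0,0],[0,0,0.004,0,0,0,0],[0,0,0.006,0,0,0,0],[0,0,0.006,0,0,0,0],[0,0,0.006,0,0,0,0]]}}

```text
t: 20.6
tool_pos: [0.594, 0.0292, 0.1284]
tool_rot: [0.0, 0.709, 0.705, 0.0]
contact_force: [-0.7, 0.4, -0.3]
width: 0.519
```

Emit:
{"api": "apply_moves", "payload": {"moves": [[0,0,0.001,0,0,0,0],[0,0,0.002,0,0,0,0],[0,0,0.003,0,0,0,0],[0,0,0.003,0,0,0,0],[0,0,0.003,0,0,0,0]]}}

```text
t: 21.1
tool_pos: [0.5939, 0.0292, 0.1253]
tool_rot: [0.0, 0.709, 0.705, 0.0]
contact_force: [-0.5, -0.8, 0.1]
width: 0.522
```

Emit:
{"api": "apply_moves", "payload": {"moves": [[0,0,0.001,0,0,0,0],[0,0,0.002,0,0,0,0],[0,0,0.002,0,0,0,0],[0,0,0.002,0,0,0,0],[0,0,0.002,0,0,0,0]]}}

```text
t: 21.6
tool_pos: [0.5946, 0.029, 0.125]
tool_rot: [0.001, 0.709, 0.705, 0.001]
contact_force: [-1.0, -0.9, 8.0]
width: 0.52
```

Emit:
{"api": "apply_moves", "payload": {"moves": [[0,0,0,0,0,0,0.7],[0,0,0,0,0,0,1],[0,0,0,0,0,0,1],[0,0,0,0,0,0,1],[0,0,-0.03,0,0,0,1]]}}

```text
t: 22.1
tool_pos: [0.5916, 0.0292, 0.1486]
tool_rot: [-0.003, 0.709, 0.705, -0.003]
contact_force: [0.2, -0.2, -0.7]
width: 1.007
```

Emit:
{"api": "apply_moves", "payload": {"moves": [[0,0,-0.04,0,0,0,1],[0,-0.02,-0.055,0,0,0,1],[0,-0.065,-0.055,0,0,0,1],[-0.003,-0.11,-0.045,0,0,0,1],[-0.008,-0.15,-0.02,0,0,0,1]]}}

```text
t: 22.6
tool_pos: [0.4433, 0.022, 0.1748]
tool_rot: [0.002, 0.709, 0.705, 0.002]
contact_force: [-0.9, -0.9, -0.3]
width: 0.999
```

Emit:
{"api": "apply_moves", "payload": {"moves": [[0,-0.012,0.02,0,0,0,1],[0,-0.012,0.06,0,0,0,1],[0,-0.012,0.08,0,0,0,1],[0,-0.012,0.08,0,0,0,1],[0,-0.012,0.08,0,0,0,1]]}}

```text
t: 23.1
tool_pos: [0.4322, 0.022, 0.094]
tool_rot: [0.0, 0.709, 0.705, 0.0]
contact_force: [0.1, -0.1, 0.5]
width: 0.998
```

```bash
python3 - <<'E'
from ov import *
im={n:viewer.grab_frame(n)[:,:,::-1].copy() for n in("top","side")}
s=bot.state(); p=s["tool_pos"];print(p,s["tool_rot"],s["width"],s["contact_force"])
D={"cover":([.595,.0287],[(.146,.023),(.159,.01),(.096,.028)]),"disc":([.4314,.0218],[(.014,.025),(.014,.0135),(0,.025)])}
tiles(D,im,"pics/c10.png",S=6,H=25)
E
```

```text
[0.433 0.022 0.095] [0.0011 0.7089 0.7053 0.001 ] 1.0010024928065977 [ 0.3716  0.3685 -0.4404]
```

View pics/c10.png

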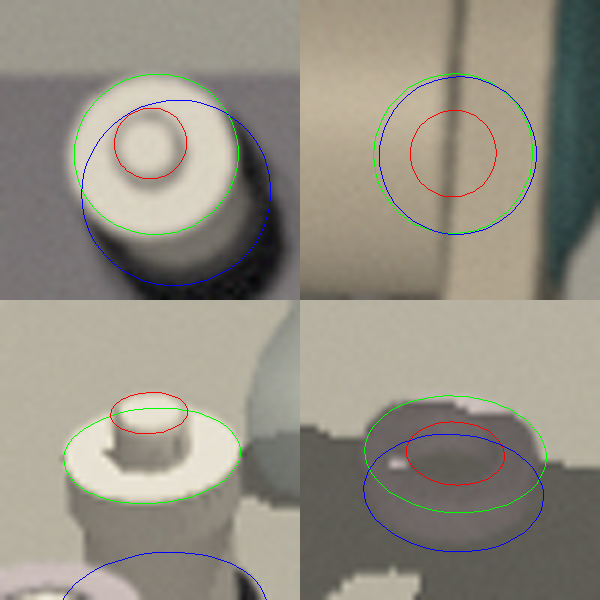

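The cover is home: the flange and knob rings fit in both views. The disc is at about (0.432, 0.0225). Descending to it.

Emit:
{"api": "apply_moves", "payload": {"moves": [[0.0005,0,0.03,0,0,0,1],[0.0005,0,0.06,0,0,0,1],[0.0005,0,0.08,0,0,0,1],[0.0005,0,0.09,0,0,0,1],[0.0005,0,0.093,0,0,0,1]]}}

```text
t: 23.7
tool_pos: [0.4322, 0.0225, 0.0004]
tool_rot: [0.0, 0.709, 0.705, -0.0]
contact_force: [0.1, 0.5, -0.3]
width: 1.002
```

Emit:
{"api": "apply_moves", "payload": {"moves": [[0,0,0,0,0,0,1],[0,0,0,0,0,0,1],[0,0,0,0,0,0,1],[0,0,0,0,0,0,1]]}}

```text
t: 24.1
tool_pos: [0.4324, 0.0225, 0.001]
tool_rot: [0.001, 0.709, 0.705, 0.0]
contact_force: [-0.2, 0.2, -0.4]
width: 1.004
```

Emit:
{"api": "apply_moves", "payload": {"force": 40, "moves": [[0,0,0,0,0,0,0],[0,0,0,0,0,0,0],[0,0,0,0,0,0,0],[0,0,0,0,0,0,0],[0,0,0,0,0,0,0]]}}

```text
t: 24.6
tool_pos: [0.4322, 0.0225, 0.0009]
tool_rot: [0.0, 0.709, 0.705, 0.0]
contact_force: [-2.1, 0.7, 5.5]
width: 0.566
```

Emit:
{"api": "apply_moves", "payload": {"moves": [[0,0,0,0,0,0,0],[0,0,0,0,0,0,0],[0,0,-0.01,0,0,0,0],[0,0,-0.03,0,0,0,0],[0,0,-0.06,0,0,0,0]]}}

```text
t: 25.1
tool_pos: [0.4306, 0.0225, 0.0599]
tool_rot: [-0.001, 0.709, 0.705, -0.001]
contact_force: [-0.2, -0.3, -1.6]
width: 0.567
```

Emit:
{"api": "apply_moves", "payload": {"moves": [[0,0,-0.04,0,0,0,0],[0,0,-0.08,0,0,0,0],[0,0,-0.12,0,0,0,0],[0,0,-0.14,0,0,0,0],[0,0,-0.14,0,0,0,0]]}}

```text
t: 25.6
tool_pos: [0.4332, 0.0225, 0.2041]
tool_rot: [0.003, 0.709, 0.705, 0.002]
contact_force: [-0.3, -0.9, -1.7]
width: 0.565
```

Emit:
{"api": "apply_moves", "payload": {"moves": [[0,0,0,0,0,0,0],[0,0,0,0,0,0,0],[0,0,0,0,0,0,0],[0,0,0,0,0,0,0]]}}

```text
t: 26.0
tool_pos: [0.4315, 0.0225, 0.1992]
tool_rot: [-0.001, 0.709, 0.705, -0.001]
contact_force: [-0.8, -0.7, -1.7]
width: 0.57
```

```bash
python3 - <<'E'
from ov import *
im={n:viewer.grab_frame(n)[:,:,::-1].copy() for n in("side",)}
s=bot.state(); p=s["tool_pos"];print(p,s["tool_rot"],s["width"])
zb=p[2]-.001
D={"disc":([p[0],.0225],[(zb+.014,.025),(zb,.025),(zb,.0135)])}
tiles(D,im,"pics/c11.png",S=7,H=35)
E
```

```text
[0.4316 0.0225 0.1995] [-0.0005  0.7089  0.7053 -0.0006] 0.5663110549927689
```

View pics/c11.png

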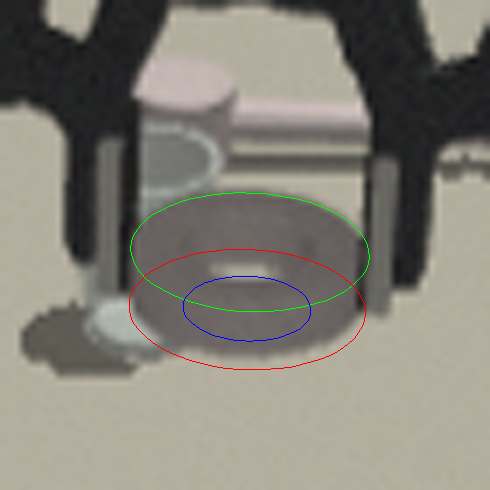

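The disc is held nearly flat, with the near edge perhaps 1–2 mm high at most. Moving it over the knob.

Emit:
{"api": "apply_moves", "payload": {"moves": [[0.002,0.03,0,0,0,0,0],[0.004,0.07,0,0,0,0,0],[0.006,0.11,0,0,0,0,0],[0.008,0.145,0,0,0,0,0],[0.008,0.163,0,0,0,0,0]]}}

```text
t: 26.55
tool_pos: [0.5967, 0.0298, 0.1988]
tool_rot: [-0.0, 0.709, 0.705, -0.001]
contact_force: [0.3, -0.4, -1.3]
width: 0.564
```

Emit:
{"api": "apply_moves", "payload": {"moves": [[0,0,0,0,0,0,0],[0,0,0.01,0,0,0,0],[0,0,0.025,0,0,0,0],[0,0,0.025,0,0,0,0],[0,0,0.025,0,0,0,0]]}}

```text
t: 27.05
tool_pos: [0.5941, 0.0297, 0.1746]
tool_rot: [-0.0, 0.709, 0.705, -0.001]
contact_force: [-0.1, -0.1, -1.7]
width: 0.563
```

Emit:
{"api": "apply_moves", "payload": {"moves": [[0,0,0,0,0,0,0],[0,0,0,0,0,0,0],[0,0,0,0,0,0,0]]}}

```text
t: 27.35
tool_pos: [0.5951, 0.0297, 0.1759]
tool_rot: [0.0, 0.709, 0.705, 0.0]
contact_force: [0.8, 0.7, -1.0]
width: 0.569
```

```bash
python3 - <<'E'
from ov import *
im={n:viewer.grab_frame(n)[:,:,::-1].copy() for n in("side",)}
s=bot.state(); p=s["tool_pos"];print(p,s["tool_rot"],s["width"])
zb=p[2]-.001
D={"disc":([.595,.029],[(zb+.014,.025),(zb,.025),(.146,.023)])}
tiles(D,im,"pics/c12.png",S=8,H=33)
E
```

```text
[0.5951 0.0297 0.1757] [0.0003 0.7089 0.7053 0.0002] 0.5662965726847676
```

View pics/c12.png

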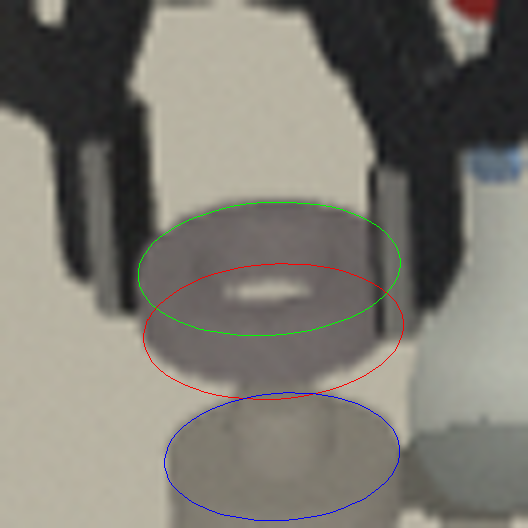

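The disc hangs level and centred over the knob to within about 1 mm. Lowering.

Emit:
{"api": "apply_moves", "payload": {"moves": [[0.0005,0,0.005,0,0,0,0],[0.0005,0,0.012,0,0,0,0],[0.0005,0,0.018,0,0,0,0],[0.0005,0,0.023,0,0,0,0],[0.0005,0,0.026,0,0,0,0]]}}

```text
t: 27.9
tool_pos: [0.5947, 0.0302, 0.1483]
tool_rot: [-0.0, 0.709, 0.705, -0.0]
contact_force: [0.1, -0.5, -1.0]
width: 0.56
```

Emit:
{"api": "apply_moves", "payload": {"moves": [[0,0,0.001,0,0,0,0],[0,0,0.002,0,0,0,0],[0,0,0.003,0,0,0,0],[0,0,0.003,0,0,0,0],[0,0,0.003,0,0,0,0]]}}

```text
t: 28.4
tool_pos: [0.5952, 0.0302, 0.147]
tool_rot: [0.0, 0.709, 0.705, 0.0]
contact_force: [0.9, -0.1, 2.7]
width: 0.565
```

Contact occurs at the expected height, so I'm releasing and lifting clear.

Emit:
{"api": "apply_moves", "payload": {"moves": [[0,0,0,0,0,0,0],[0,0,0,0,0,0,0.7],[0,0,0,0,0,0,1],[0,0,0,0,0,0,1],[0,0,0,0,0,0,1]]}}

```text
t: 28.9
tool_pos: [0.5949, 0.0302, 0.146]
tool_rot: [-0.0, 0.709, 0.705, -0.0]
contact_force: [0.1, -0.2, 0.2]
width: 1.002
```

Emit:
{"api": "apply_moves", "payload": {"moves": [[0,0,-0.02,0,0,0,1],[0,0,-0.05,0,0,0,1],[0,-0.03,-0.08,0,0,0,1],[0,-0.07,-0.08,0,0,0,1],[0,-0.11,-0.08,0,0,0,1]]}}

```text
t: 29.4
tool_pos: [0.4841, 0.0308, 0.2271]
tool_rot: [0.001, 0.709, 0.705, 0.001]
contact_force: [0.2, -0.3, 1.4]
width: 0.998
```

Emit:
{"api": "apply_moves", "payload": {"moves": [[0,-0.04,0,0,0,0,1],[0,-0.05,0,0,0,0,1],[0,-0.05,0,0,0,0,1],[0,-0.05,0,0,0,0,1]]}}

```text
t: 29.8
tool_pos: [0.4358, 0.031, 0.2266]
tool_rot: [0.0, 0.709, 0.705, 0.0]
contact_force: [0.0, 0.3, -0.3]
width: 0.999
```

```bash
python3 - <<'E'
from ov import *
im={n:viewer.grab_frame(n)[:,:,::-1].copy() for n in("top","side")}
s=bot.state(); print(s["t"],s["tool_pos"],s["contact_force"])
D={"disc":([.595,.029],[(.160,.025),(.159,.01),(.146,.025)]),"glass":([.54,-.235],[(.03,.001)])}
tiles(D,im,"pics/c13.png",S=5,H=30)
E
```

```text
29.9 [0.4359 0.031  0.2262] [-0.1706 -0.1557  0.4096]
```

View pics/c13.png

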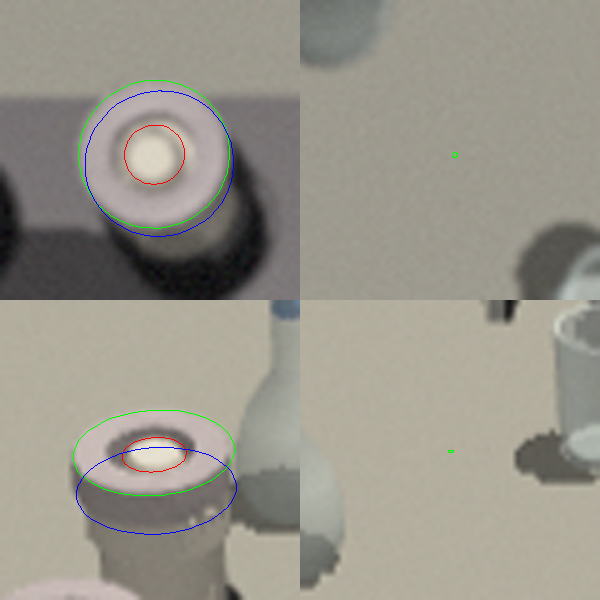

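The disc lies flat around the knob at the seated height in both views, and the flask and beaker are still standing. Handing in.

```bash
python3 -c "
from plant import job
print(job.finish_job())"
```

```text
the job is handed in; nothing more can be done
None
```

I assembled the third vessel in the free well in the set order (sleeve, liner, cover, disc) and handed the job in at about 30 s of the 109 s allowed. No verdict was reported.

**Seating:** Each part's outline, checked in the camera views after release, fitted its seated position and height to about 1 px (roughly 1–2 mm). Contact forces stayed at or below about 8 N in the readings. At the end the gripper was open and well clear of everything.

**Flask and beaker:** They still stand upright in the last pictures, and I saw no contact with them. I did not re-measure their positions numerically.

**Checks that disagreed:**
- **Sleeve:** the two views differed by up to about 4 mm in y while it hung over the well. I moved it 1.5 mm as a compromise, and it went in freely.
- **Cover:** it appeared about 2 mm off in x above the liner, so I shifted it 2 mm before lowering it.
- **Disc:** in the hand its underside appeared 2 px higher than predicted, probably because of bevelled edges. It lies flat in the final views.

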